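# Lock the battery case's catch with the screwdriver

## Robot

A 7-joint arm with a two-finger parallel gripper is mounted at the origin on the work surface. World frame = base frame: x ahead of the robot, y to its left, z up, the work surface at z = 0. Lengths are in m, angles in rad, forces in N, time in s.
With the tool pointing down it reaches from about 0.425 to 1.025 m from the base axis. Payload 3.6 kg.
Tool frame: the origin (TCP) lies on the centre line of the jaws, within the pads' length; the fingertips stand 8 mm ahead of it and the grasp point (between the pads) lies 11 mm behind it (tips_ahead is the distance from the TCP to the fingertips, in m); z points along the fingers, y is the direction in which the jaws open and shut (so a half turn about z gives the same grasp; the last joint's range is limited). The gripper opens to 85 mm and grips with 20 to 120 N. Pads are 22 mm wide; open, the fingers measure 114 mm over their backs; the gripper's body (76 mm by 85 mm) begins 54 mm behind the grasp point. The pads swing forward as they close: fully open they stand 13 mm farther back than shut.
Start: joints at [-1.212, 0.591, 0.048, 1.609, -0.033, 0.943, -0.034], TCP at [0.317, 0.652, 0.239] pointing down, gripper open.
Joint ranges: [-2.69, 2.69], [-0.47, 2.24], [-1.27, 1.36], [0.19, 2.51], [-1.53, 4.68], [0.08, 2.07], [-3.09, 3.09]. Speed limits (rad/s): [2.57, 2.57, 3.14, 3.14, 3.14, 3.14, 3.14].

## Interface

Orientations are given as a rotation vector (axis times angle).
In Python, from cell import * gives the robot as it stands. The module is installed in compiled form; this text tells all that it offers.
- The arm moves only by the tool play_rows, never from a script. Its argument "targets" is a list of rows, each a list of 3 entries, a list of its own where there are three numbers: the turn, a rotation vector about the world's x, y, z in rad, then the shift along the world's x, y, z in mm, then the opening, from 0 (shut) to 1 (fully open). A call has 1 to 8 rows; each row shifts and turns the commanded pose from where the row before left it; what a row does not reach is not made up. A row lasts 1/8 s, in which the tool goes at most 62.5 mm and 10.7 degrees, less where a joint would pass 70% of its speed; a pose out of reach is approached as far as the arm can. A call is refused whole if a number of a shift passes 62.5 or a number of a turn 0.188, either way. A call with a gripper value outside its range is refused whole. The fingers move at their own pace and stop on an object; "force" is the grip in N (left out, the last holds). Time passes only in rows, so rows that do not move let the fingers close. It gives the time, the measured TCP pose, the force and the opening at its end, in the units of the state.
- get_state(): the state, without advancing time (a new reading comes with each control period).
- read_camera(name): name is "scene" or "side" or "wrist"; returns a dict with "frame" (384x512x3 uint8, blue, green, red), "camera_matrix" (3x3 intrinsics, pixels), "world_from_camera" (4x4, takes a point from camera to world coordinates). Camera axes: x right, y up, looking along -z (the intrinsics and any distortion apply to the point x, -y, -z); pixel columns grow to the right and rows downward; lengths in m; the calibration is good to about 2 mm. A picture is of the moment at which its call begins. There is no depth.
- finish_job(): hands the job in, once; it reports no verdict.
The state is a dict: "clock": time; "joint_positions": joint angles; "qd": joint speeds; "joint_efforts": joint torques, N m; "tool_pos": TCP position; "tool_rot": TCP orientation; "wrist_force": force on the tool from outside, world axes, zero at the start; "ft_torque": the same for the moment, N m; "finger_gap": opening from 0.0 (shut) to 1.0 (fully open).
Only numpy, scipy, OpenCV 4.12 (cv2) and the standard library are available. Lean on these libraries where they do the work, as an engineer would, in place of code of your own. Each camera call takes 0.05 s, during which the arm holds its last target.

## Task

The slotted catch of the grey battery case is still open: take the flat-bladed screwdriver out of its wooden block, put the blade in the slot, push the catch in against its spring and, keeping it pushed in, turn it clockwise until it is locked and springs back up. Push gently, never with more than about 20 N, or the plastic cracks. Then stand the screwdriver back upright, fully down, in its block, let go, and leave the other things on the table where they are.

Things in the scene. Friction and masses are not known exactly. Their poses are not given: they have to be found in the camera images.
- driver_handle (a point): screwdriver, 130 mm long, about 0.12 kg, upright, blade down in the wooden block. This point: middle of the wooden handle; z up the tool. Handle 70 mm tall, 30 mm along x, 24 mm along y (flat sides face +-y: best grip); it stands on the block's top 35 mm below this point. Under the handle: round ferrule 15 mm wide, 18 mm long, then round shank 10 mm wide, then the blade.
- driver_bit (a point): middle of the end of the screwdriver's flat blade, on the tool's axis, 95 mm below the middle of the handle; axes as the handle's. The blade is 13 mm wide along x, 2.4 mm thick along y.
- block_hole (a point): fixed wooden tool block, 90 x 90 mm and 70 mm tall. This point is the centre of the mouth of its upright round hole (20 mm diameter, 66 mm deep) at the block's top. With the screwdriver fully home the middle of its handle is 35 mm above this point; it may have any yaw.
- case: fixed grey battery case, 140 mm (x) by 90 mm (y), 50 mm tall, on a thin 160 x 110 mm board; origin under its centre, z up. A round steel catch sits in a well at the centre of its top. Spring of the catch: yields from 5 N, 1 N more per mm pushed in (9 N at the 4 mm needed to turn it), hard stop 6.5 mm in (11.5 N).
- catch_mouth (a point): centre of the well (32 mm wide, 34 mm deep), in the plane of the case's top; axes as the case's. In it the catch, 28 mm wide, with a centred slot 17 mm long, 5 mm wide, 4.5 mm deep, along x (the case's long side) while open. The catch's face rests 0 to 18 mm below this point: this depth differs from case to case and is not measured.
- catch_turn (a joint): angle of the catch, rad: 0 open, growing clockwise seen from above; stop at 1.3. Blocked at 0.2 unless pushed in 4 mm or more. From 1.0 on it is past its keeper: let up, it springs back and is locked; let up sooner, it stays pushed in, not locked. Takes 0.1 to 0.3 N m; the blade has about 0.2 rad of play in the slot.
- tape_roll: bystander: roll of paper tape lying flat, 68 mm diameter, 18 mm high; origin under its centre
- cup: bystander: white cup, 64 mm diameter, 75 mm tall; origin under its centre
- wood_slice: bystander: slice of a branch lying flat, 70 mm diameter, 14 mm high; origin under its centre
Things that resemble listed ones, but are neither listed nor needed, are in the scene too. Leave any green or red look-alike of the part that bears block_hole alone. Of the things shaped like the case, the grey one is meant.

How it is judged:
On the way, in this order (a step that is already met when the one before it is completed fails the run):
1. the screwdriver is lifted out of its block (z of driver_bit in the frame of block_hole above 0 m), for 0.1 s.
2. the catch is turned past its keeper with the screwdriver's blade in its slot (value of joint catch_turn above 0.96 rad and horizontal distance between driver_bit and catch_mouth below 0.006 m and z of driver_bit in the frame of catch_mouth below 0 m), for 0.1 s.
At the end, for the whole second after the job is handed in: the catch is turned to its locked place (at least 0.96 rad); the screwdriver stands in its block, handle within 8 mm of the hole's axis and at most 3 mm above fully home, tilted less than 0.1 rad, at rest (value of joint catch_turn above 0.96 rad and horizontal distance between driver_handle and block_hole below 0.008 m and z of driver_handle in the frame of block_hole below 0.038 m and angle between driver_handle's own z axis and vertical below 0.1 rad and linear speed of driver below 0.02 m/s); the robot touches nothing.
It fails at once if the screwdriver's blade is pushed down on the bottom of the catch's slot with more than 20 N (contact force between driver and catch_turn_c0 above 20 N).
It fails at once if a bystander is moved more than 20 mm (distance of any of tape_roll, cup, wood_slice from where it was at the start of the episode above 0.02 m).
It also fails if it takes over 72 s, if anything falls off the work surface, if the arm or the gripper's body presses on something with over 40 N, if the wrist force passes 120 N, or if a joint passes its speed limit or range.

## Working session

There is one attempt and no reset: what is moved stays moved. The work goes in short steps, Python scripts to look and compute and a tool call to move; the robot and the scene stay as the last step left them, time stands still between calls to the robot, and variables do not carry over. Pictures are saved under pics/ and viewed, and the job is handed in when it is done.

Besides the shell and the picture viewer there is one more tool, called by a JSON object that holds its "api" and its "payload", one argument or row to a line. play_rows: Moves the arm, as the interface text tells. Its arguments: {"type":"object","properties":{"targets":{"type":"array"},"force":{"type":"number"}},"required":["targets"]}

```bash
mkdir -p pics; cat > h.py <<'E'
from cell import *
import numpy as np, cv2
def snap(n,f):
    r=read_camera(n); im=r["frame"]; cv2.imwrite(f"pics/{f}.png",im); np.savez(f"pics/{f}.npz",im=im,K=r["camera_matrix"],T=r["world_from_camera"]); return r
def load(f):
    d=np.load(f"pics/{f}.npz"); return d
def ray(d,u,v):
    K=d["K"];T=d["T"]; x=np.linalg.inv(K)@[u,v,1]; dd=T[:3,:3]@[x[0],-x[1],-x[2]]; return T[:3,3],dd/np.linalg.norm(dd)
def onz(d,u,v,z):
    o,r=ray(d,u,v); return o+r*(z-o[2])/r[2]
def proj(d,p):
    T=d["T"]; c=T[:3,:3].T@(np.array(p)-T[:3,3]); q=d["K"]@[c[0],-c[1],-c[2]]; return q[:2]/q[2]
def tri(L):
    A=np.zeros((3,3));b=np.zeros(3)
    for d,u,v in L:
        o,r=ray(d,u,v);P=np.eye(3)-np.outer(r,r);A+=P;b+=P@o
    return np.linalg.solve(A,b)
E
python3 - <<'E'
from h import *
for n in("scene","side","wrist"):
    r=snap(n,n+"0"); print(n,r["world_from_camera"].round(3).tolist(),r["camera_matrix"].round(1).tolist(),r.keys())
print(get_state())
E
```

```text
scene [[0.722, -0.591, 0.36, 0.882], [0.692, 0.613, -0.381, -0.341], [0.005, 0.524, 0.852, 0.88], [0.0, 0.0, 0.0, 1.0]] [[348.1, 0.0, 255.2], [0.0, 348.1, 191.6], [0.0, 0.0, 1.0]] dict_keys(['frame', 'camera_matrix', 'world_from_camera'])
side [[-0.984, 0.141, -0.111, 0.427], [-0.179, -0.711, 0.68, 0.679], [0.017, 0.689, 0.725, 0.762], [0.0, 0.0, 0.0, 1.0]] [[400.6, 0.0, 253.4], [0.0, 400.6, 197.2], [0.0, 0.0, 1.0]] dict_keys(['frame', 'camera_matrix', 'world_from_camera'])
wrist [[0.437, -0.862, -0.258, 0.252], [0.899, 0.418, 0.128, 0.683], [-0.002, -0.288, 0.958, 0.374], [0.0, 0.0, 0.0, 1.0]] [[321.4, 0.0, 255.2], [0.0, 321.4, 195.3], [0.0, 0.0, 1.0]] dict_keys(['frame', 'camera_matrix', 'world_from_camera'])
{'clock': 0.15, 'joint_positions': array([-1.21149243,  0.59191027,  0.04836   ,  1.60949785, -0.03335051,
        0.94269681, -0.03371799]), 'qd': array([-0.00064209, -0.00322083, -0.00056399, -0.00262203, -0.00025574,
       -0.00061223, -0.00065428]), 'joint_efforts': array([ 2.92326578e-03, -5.49246955e+01,  1.54956568e+00, -1.98451495e+01,
        9.53143579e-03,  5.70620716e-03, -5.06497287e-06]), 'tool_pos': array([0.3169162 , 0.65138914, 0.23841459]), 'tool_rot': array([-7.05146683e-01, -3.06112185e+00,  2.63661581e-03]), 'wrist_force': array([ 0.27897344,  0.4401597 , -0.19909147]), 'ft_torque': array([0.03122526, 0.01395187, 0.00596754]), 'finger_gap': 1.0026192539468188}
```

View pics/scene0.png

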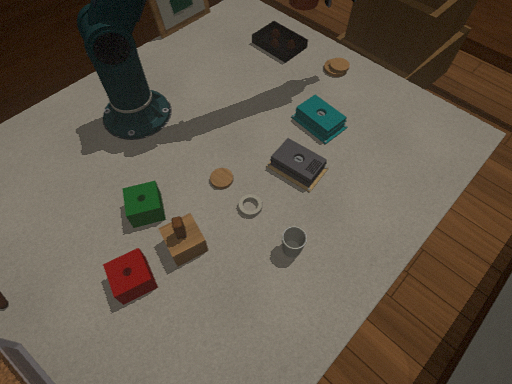

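View pics/side0.png

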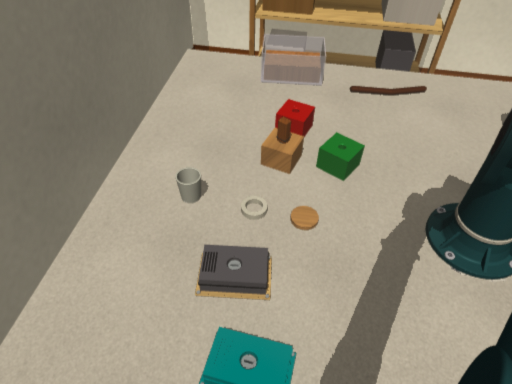

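View pics/wrist0.png

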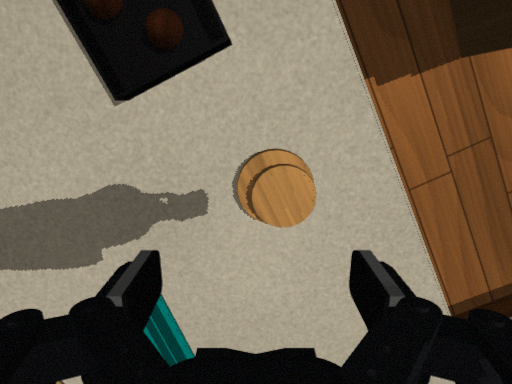

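The wooden block with the screwdriver is at scene (183,238) and side (283,148). The green and red blocks beside it are look-alikes. The grey case is at scene (298,160) and side (235,268), and the teal one is a decoy. I'll enlarge both before measuring.

```bash
python3 - <<'E'
from h import *
a=load("scene0")["im"];b=load("side0")["im"]
def c(im,x,y,w,h,s): return cv2.resize(im[y:y+h,x:x+w],None,fx=s,fy=s,interpolation=cv2.INTER_NEAREST)
o=np.vstack([np.hstack([c(a,150,205,66,50,6),c(b,250,108,66,50,6)]),np.hstack([c(a,266,138,66,50,6),c(b,195,240,82,62,5)[:300,:396]])])
cv2.imwrite("pics/crop0.png",o)
E
```

```text
(no output)
```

View pics/crop0.png

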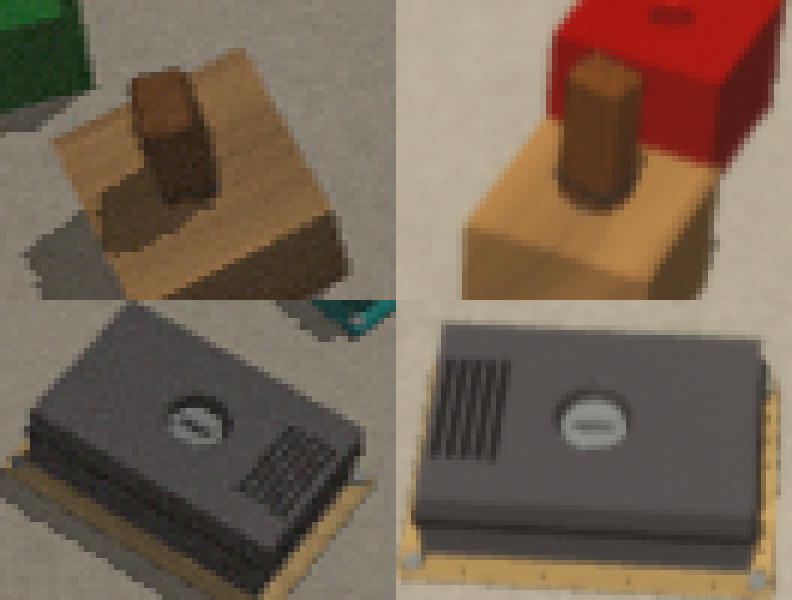

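```bash
python3 - <<'E'
from h import *
a=load("scene0");b=load("side0")
print("mouth",tri([(a,299.3,157.7),(b,234.6,263.4)]))
print("htop",tri([(a,177.2,220),(b,284.8,120.2)]))
c=[onz(b,*p,.052) for p in[(204.4,245),(268.2,248.4),(267.2,283.6),(198.8,282.6)]]
print(np.round(c,3),np.mean(c,0), [np.linalg.norm(c[i]-c[i-1]) for i in range(4)])
# block top corners scene: crop/6+(150,205)
c=[onz(a,150+x/6,205+y/6,.07) for x,y in[(55,142),(243,48),(335,212),(132,310)]]
print(np.round(c,3),np.mean(c,0), [np.linalg.norm(c[i]-c[i-1]) for i in range(4)])
c=[onz(b,250+(x-396)/6,108+y/6,.07) for x,y in[(465,228),(552,118),(720,178),(650,280)]]
print(np.round(c,3),np.mean(c,0), [np.linalg.norm(c[i]-c[i-1]) for i in range(4)])
# handle top face corners in scene at z=.14
c=[onz(a,150+x/6,205+y/6,.14) for x,y in[(132,80),(182,66),(197,98),(145,110)]]
print(np.round(c,3),np.mean(c,0), [np.linalg.norm(c[i]-c[i-1]) for i in range(4)])
s=get_state();from scipy.spatial.transform import Rotation as R
print(R.from_rotvec(s["tool_rot"]).as_matrix().round(3))
for n,p in dict(tape=(250,206,.018),slice=(222,178,.014),cup=(293,237,.075)).items(): print(n,onz(a,*p))
E
```

```text
mouth [0.5421163  0.20828373 0.04781831]
htop [ 0.49122452 -0.19552012  0.13943918]
[[0.616 0.176 0.052]
 [0.477 0.159 0.052]
 [0.466 0.246 0.052]
 [0.602 0.27  0.052]] [0.54010481 0.21264269 0.052     ] [np.float64(0.09448742211945826), np.float64(0.13974160846429395), np.float64(0.08799128563365519), np.float64(0.13866739749274598)]
[[ 0.44  -0.23   0.07 ]
 [ 0.463 -0.145  0.07 ]
 [ 0.55  -0.169  0.07 ]
 [ 0.523 -0.255  0.07 ]] [ 0.49388535 -0.19961244  0.07      ] [np.float64(0.08647977191685581), np.float64(0.0884125106881176), np.float64(0.09028271160320092), np.float64(0.09061926642787034)]
[[ 0.546 -0.162  0.07 ]
 [ 0.519 -0.252  0.07 ]
 [ 0.436 -0.222  0.07 ]
 [ 0.46  -0.143  0.07 ]] [ 0.4903269  -0.19464534  0.07      ] [np.float64(0.08839699116044368), np.float64(0.09331247609942374), np.float64(0.08813803110196856), np.float64(0.08225235408101148)]
[[ 0.478 -0.202  0.14 ]
 [ 0.488 -0.184  0.14 ]
 [ 0.503 -0.189  0.14 ]
 [ 0.493 -0.206  0.14 ]] [ 0.49053394 -0.19512564  0.14      ] [np.float64(0.014851578556403797), np.float64(0.020128003131279496), np.float64(0.016073439368024647), np.float64(0.020567944247842584)]
[[-0.899  0.437 -0.001]
 [ 0.437  0.899 -0.002]
 [-0.    -0.002 -1.   ]]
tape [ 5.40354819e-01 -3.25627825e-04  1.80000000e-02]
slice [0.41151882 0.01181882 0.014     ]
cup [ 0.70312341 -0.01174025  0.075     ]
```

{"api": "play_rows", "payload": {
  "targets": [
    [[0, 0, -0.117], [12.4, -60.5, 6], 1],
    [[0, 0, -0.117], [12.4, -60.5, 6], 1],
    [[0, 0, -0.117], [12.4, -60.5, 6], 1],
    [[0, 0, -0.117], [12.4, -60.5, 6], 1],
    [[0, 0, -0.117], [12.4, -60.5, 6], 1],
    [[0, 0, -0.117], [12.4, -60.5, 6], 1],
    [[0, 0, -0.117], [12.4, -60.5, 6], 1],
    [[0, 0, -0.117], [12.4, -60.5, 6], 1]
  ]
}}

```text
clock: 1.15
tool_pos: [0.4164, 0.166, 0.2876]
tool_rot: [2.015, 2.411, 0.001]
wrist_force: [1.8, 0.4, 0.5]
finger_gap: 0.998
```

```bash
python3 - <<'E'
from h import *
snap("wrist","w1"); s=get_state(); print(s["tool_pos"],s["joint_positions"])
E
```

```text
[0.417541   0.15677179 0.28816804] [-0.81492816  0.17946944  0.40794222  2.17108979 -0.09255936  0.80853086
 -0.18446904]
```

View pics/w1.png

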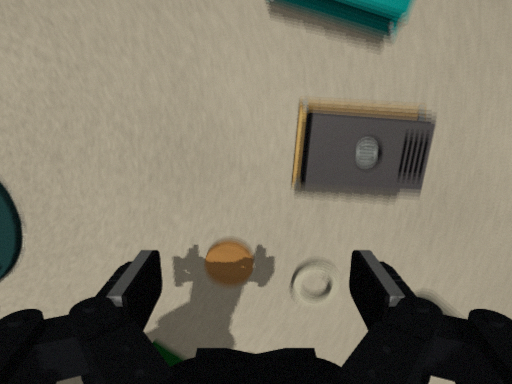

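```bash
python3 - <<'E'
from h import *
snap("wrist","w2"); s=get_state(); print(s["tool_pos"],s["qd"].round(3))
im=load("w2")["im"]; cv2.imwrite("pics/w2c.png",cv2.resize(im[80:220,270:460],None,fx=4,fy=4,interpolation=cv2.INTER_CUBIC))
E
```

```text
[0.41704366 0.1607203  0.28787158] [-0.048  0.03  -0.11  -0.033 -0.057 -0.019 -0.008]
```

View pics/w2c.png

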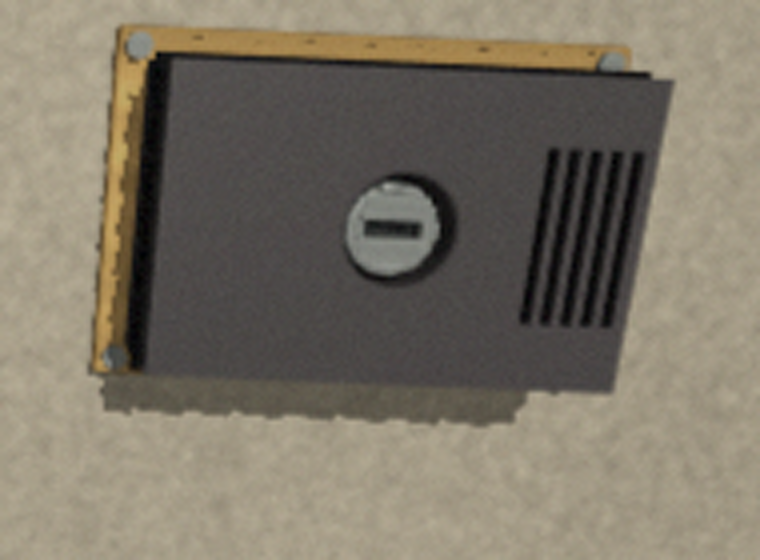

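```bash
python3 - <<'E'
from h import *
d=load("w2"); f=lambda x,y:(270+(x+.5)/4-.5,80+(y+.5)/4-.5)
for z in(.05,.055):
    c=[onz(d,*f(*p),z) for p in[(170,57),(673,80),(613,392),(146,372)]]
    print(z,np.round(c,4).tolist(),np.mean(c,0),[round(np.linalg.norm(c[i]-c[i-1]),4) for i in range(4)])
    for i,j in((0,1),(3,2)): e=c[j]-c[i]; print(np.degrees(np.arctan2(e[1],e[0])))
    print("mouth",onz(d,*f(402,230),z))
for z in (.03,.04,.05): 
  print("slot",z,onz(d,*f(392,229),z)); e=onz(d,*f(421,231),z)-onz(d,*f(364,228),z); print(np.degrees(np.arctan2(e[1],e[0])),np.linalg.norm(e))
E
```

```text
0.05 [[0.4681, 0.2429, 0.05], [0.6076, 0.2598, 0.05], [0.6191, 0.1712, 0.05], [0.4802, 0.1543, 0.05]] [0.54376652 0.20705617 0.05      ] [np.float64(0.0894), np.float64(0.1405), np.float64(0.0894), np.float64(0.1399)]
6.924185659511453
6.9044705522109115
mouth [0.54417052 0.20735123 0.05      ]
0.055 [[0.4673, 0.2427, 0.055], [0.6049, 0.2594, 0.055], [0.6163, 0.1719, 0.055], [0.4792, 0.1553, 0.055]] [0.54192626 0.20734857 0.055     ] [np.float64(0.0882), np.float64(0.1387), np.float64(0.0882), np.float64(0.1381)]
6.924185659511466
6.904470552210904
mouth [0.54232486 0.20763968 0.055     ]
slot 0.03 [0.54848137 0.20599278 0.03      ]
6.443492691308084 0.017403064341420225
slot 0.04 [0.54486813 0.20657487 0.04      ]
6.443492691308034 0.01696070720232329
slot 0.05 [0.54125488 0.20715696 0.05      ]
6.443492691308033 0.01651835006322646
```

{"api": "play_rows", "payload": {
  "targets": [
    [[0, 0, -0.117], [12.4, -60.5, 0], 1],
    [[0, 0, -0.117], [12.4, -60.5, 0], 1],
    [[0, 0, -0.117], [12.4, -60.5, 0], 1],
    [[0, 0, -0.117], [12.4, -60.5, 0], 1],
    [[0, 0, -0.117], [12.4, -60.5, 0], 1],
    [[0, 0, -0.117], [12.4, -60.5, 0], 1],
    [[0, 0, 0], [0, 0, 0], 1],
    [[0, 0, 0], [0, 0, 0], 1]
  ]
}}

```text
clock: 2.25
tool_pos: [0.4907, -0.1941, 0.2867]
tool_rot: [-2.716, -1.576, 0.001]
wrist_force: [-0.1, -0.3, 0.4]
finger_gap: 1.0
```

```bash
python3 - <<'E'
from h import *
snap("wrist","w3"); s=get_state(); print(s["tool_pos"],s["joint_positions"],s["qd"].round(3))
E
```

```text
[ 0.49071223 -0.19325074  0.2867253 ] [-0.23569206  0.34135473  0.68137522  2.02272477 -0.28025281  0.87103772
  0.08306346] [-0.016 -0.008 -0.007  0.007  0.002 -0.001  0.001]
```

View pics/w3.png

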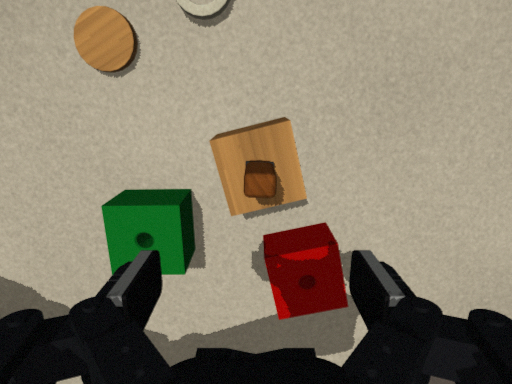

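```bash
python3 - <<'E'
from h import *
d=load("w3"); im=d["im"]; cv2.imwrite("pics/w3c.png",cv2.resize(im[110:225,200:320],None,fx=5,fy=5,interpolation=cv2.INTER_CUBIC))
E
```

```text
(no output)
```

View pics/w3c.png

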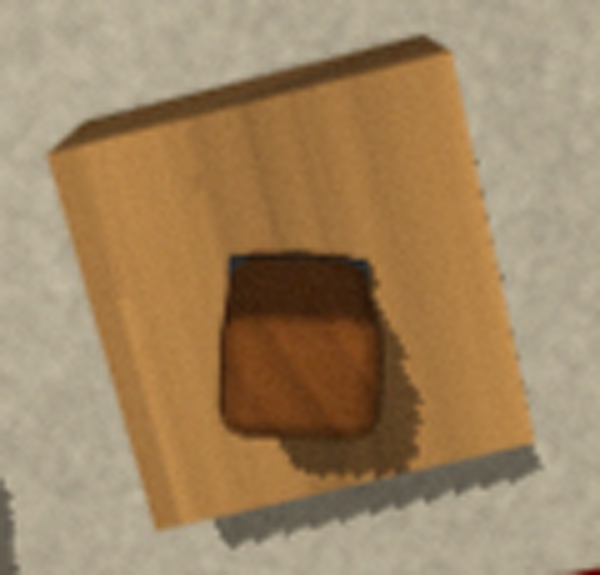

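```bash
python3 - <<'E'
from h import *
from scipy.spatial.transform import Rotation as R
d=load("w3"); f=lambda x,y:(200+(x+.5)/5-.5,110+(y+.5)/5-.5)
c=[onz(d,*f(*p),.07) for p in[(52,153),(452,50),(534,445),(158,528)]]
print(np.round(c,4).tolist(),np.mean(c,0),[round(np.linalg.norm(c[i]-c[i-1]),4) for i in range(4)])
# handle bottom edge is hidden; top face edges at .14
for z in(.135,.14):
  c=[onz(d,*f(*p),z) for p in[(222,320),(380,317),(380,430),(222,430)]]
  print(np.round(c,4).tolist(),np.mean(c,0),[round(np.linalg.norm(c[i]-c[i-1]),4) for i in range(4)])
e=c[1]-c[0];print(np.degrees(np.arctan2(e[1],e[0])))
# handle back bottom edge on z=.07
p,q=onz(d,*f(230,257),.07),onz(d,*f(370,259),.07);e=q-p;print("base edge",p,q,np.linalg.norm(e),np.degrees(np.arctan2(e[1],e[0])))
s=get_state();print(R.from_rotvec(s["tool_rot"]).as_matrix().round(3),s["tool_pos"])
a=load("scene0");b=load("side0")
print("tri top",tri([(a,177.2,220),(b,284.8,120.2),(d,*f(301,375))]))
E
```

```text
[[0.4636, -0.144, 0.07], [0.5494, -0.1679, 0.07], [0.5243, -0.2554, 0.07], [0.4389, -0.23, 0.07]] [ 0.49406605 -0.19932839  0.07      ] [np.float64(0.0894), np.float64(0.0891), np.float64(0.091), np.float64(0.0891)]
[[0.4863, -0.1829, 0.135], [0.5117, -0.1967, 0.135], [0.5014, -0.2156, 0.135], [0.4757, -0.201, 0.135]] [ 0.49379505 -0.19904297  0.135     ] [np.float64(0.021), np.float64(0.0289), np.float64(0.0216), np.float64(0.0295)]
[[0.4871, -0.182, 0.14], [0.512, -0.1956, 0.14], [0.5018, -0.2142, 0.14], [0.4767, -0.1998, 0.14]] [ 0.49438939 -0.19786384  0.14      ] [np.float64(0.0207), np.float64(0.0284), np.float64(0.0212), np.float64(0.029)]
-28.606676046477673
base edge [ 0.4856958  -0.18305684  0.07      ] [ 0.51244452 -0.19884428  0.07      ] 0.031060221593811208 -30.549644397453676
[[ 0.495  0.869 -0.001]
 [ 0.869 -0.495  0.001]
 [ 0.001 -0.002 -1.   ]] [ 0.49071223 -0.19325074  0.2867253 ]
tri top [ 0.4924196  -0.19661583  0.13963097]
```

{"api": "play_rows", "payload": {
  "targets": [
    [[0, 0, 0.175], [0.5, -0.5, -10], 1],
    [[0, 0, 0.175], [0.5, -0.5, -10], 1],
    [[0, 0, 0.175], [0.5, -0.5, -10], 1],
    [[0, 0, 0.175], [0.5, -0.5, -10], 1],
    [[0, 0, 0.175], [0.5, -0.5, -10], 1],
    [[0, 0, 0.175], [0.5, -0.5, -10], 1],
    [[0, 0, 0.175], [0, -1, -10], 1],
    [[0, 0, 0.175], [0, -1, -10], 1]
  ]
}}

```text
clock: 3.3
tool_pos: [0.494, -0.1973, 0.207]
tool_rot: [-1.048, -2.961, -0.002]
wrist_force: [-0.8, -0.5, -0.5]
finger_gap: 0.992
```

{"api": "play_rows", "payload": {
  "targets": [
    [[0, 0, 0.171], [0, 0, 0], 1],
    [[0, 0, 0], [0, 0, 0], 1],
    [[0, 0, 0], [0, 0, 0], 1]
  ]
}}

```text
clock: 3.68
tool_pos: [0.494, -0.1989, 0.2075]
tool_rot: [0.808, 3.036, 0.001]
wrist_force: [0.1, 0.4, 0.5]
finger_gap: 1.002
```

```bash
python3 - <<'E'
from h import *
from scipy.spatial.transform import Rotation as R
snap("wrist","w4"); s=get_state(); M=R.from_rotvec(s["tool_rot"]).as_matrix();print(s["tool_pos"],s["joint_positions"],M.round(3).tolist(),np.degrees(np.arctan2(M[1,1],M[0,1])))
E
```

```text
[ 0.49400233 -0.19911804  0.20748286] [ 0.13784417  0.4009385   0.21007661  2.07715529 -0.13098722  0.67538589
  1.48490184] [[-0.868, 0.497, 0.0], [0.497, 0.868, 0.0], [-0.0, 0.0, -1.0]] 60.20463965122904
```

View pics/w4.png

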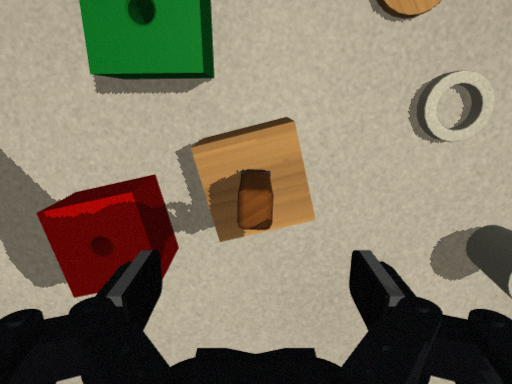

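{"api": "play_rows", "payload": {
  "targets": [
    [[0, 0, 0], [0, 0, -28], 1],
    [[0, 0, 0], [0, 0, -28], 1],
    [[0, 0, 0], [0, 0, -28], 1],
    [[0, 0, 0], [0, 0, -29], 1],
    [[0, 0, 0], [0, 0, 0], 1],
    [[0, 0, 0], [0, 0, 0], 0.5],
    [[0, 0, 0], [0, 0, 0], 0.0],
    [[0, 0, 0], [0, 0, 0], 0.0]
  ],
  "force": 70
}}

```text
clock: 4.72
tool_pos: [0.4944, -0.2002, 0.0953]
tool_rot: [0.807, 3.034, -0.0]
wrist_force: [0.7, -1.1, 0.0]
finger_gap: 0.381
```

{"api": "play_rows", "payload": {
  "targets": [
    [[0, 0, 0], [0, 0, 0], 0],
    [[0, 0, 0], [0, 0, 0], 0],
    [[0, 0, 0], [0, 0, 0], 0],
    [[0, 0, 0], [0, 0, 0], 0]
  ]
}}

```text
clock: 5.22
tool_pos: [0.4944, -0.2002, 0.0952]
tool_rot: [0.807, 3.035, 0.0]
wrist_force: [-1.1, 0.7, 6.5]
finger_gap: 0.272
```

{"api": "play_rows", "payload": {
  "targets": [
    [[0, 0, 0], [0, 0, 8], 0],
    [[0, 0, 0], [0, 0, 20], 0],
    [[0, 0, 0], [0, 0, 25], 0],
    [[0, 0, 0], [0, 0, 25], 0],
    [[0, 0, 0], [0, 0, 25], 0],
    [[0, 0, 0], [0, 0, 7], 0],
    [[0, 0, 0], [0, 0, 0], 0],
    [[0, 0, 0], [0, 0, 0], 0]
  ]
}}

```text
clock: 6.22
tool_pos: [0.493, -0.1997, 0.2033]
tool_rot: [-0.807, -3.034, -0.0]
wrist_force: [0.5, -1.0, -1.6]
finger_gap: 0.274
```

```bash
python3 - <<'E'
from h import *
snap("side","s5"); snap("scene","c5"); snap("wrist","w5"); s=get_state(); print(s["tool_pos"],s["wrist_force"])
a,b,w=load("c5"),load("s5"),load("w5")
cv2.imwrite("pics/m5.png",np.hstack([cv2.resize(a["im"][130:280,100:250],None,fx=2.6,fy=2.6),cv2.resize(b["im"][40:190,210:360],None,fx=2.6,fy=2.6)]))
print([proj(x,[.494,-.2,z]).round(0).tolist() for x in(a,b) for z in(.12,.22)])
E
```

```text
[ 0.49321279 -0.19987477  0.20341522] [-0.31492153  0.34842199 -0.052367  ]
[[178.0, 226.0], [170.0, 205.0], [284.0, 125.0], [287.0, 92.0]]
```

View pics/m5.png

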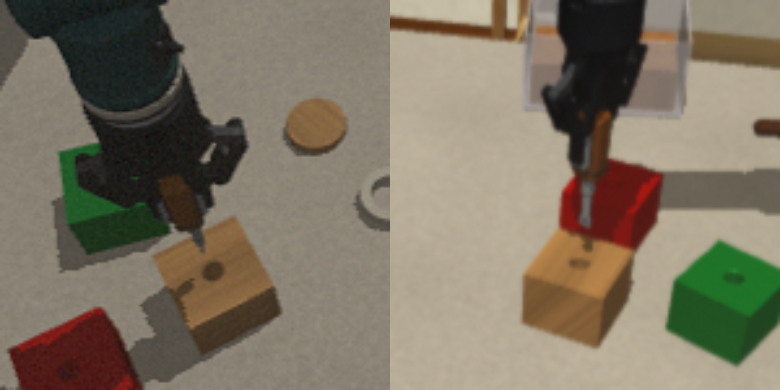

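View pics/w5.png

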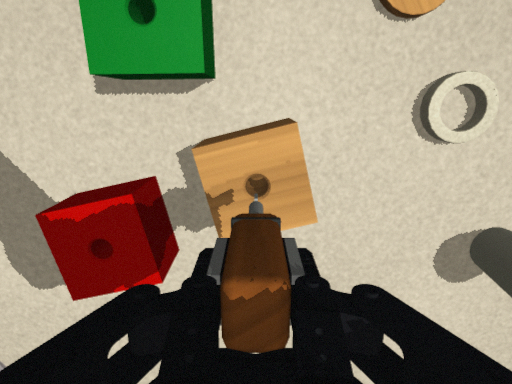

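```bash
python3 - <<'E'
from h import *
a,b,w=load("c5"),load("s5"),load("w5")
A=cv2.resize(a["im"][195:245,155:205],None,fx=8,fy=8,interpolation=cv2.INTER_CUBIC)
B=cv2.resize(b["im"][80:145,265:315],None,fx=8,fy=8,interpolation=cv2.INTER_CUBIC)
W=cv2.resize(w["im"][165:235,225:295],None,fx=6,fy=6,interpolation=cv2.INTER_CUBIC)
cv2.imwrite("pics/m5b.png",np.hstack([A,B[:400]])); cv2.imwrite("pics/m5w.png",W)
E
```

```text
(no output)
```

View pics/m5b.png

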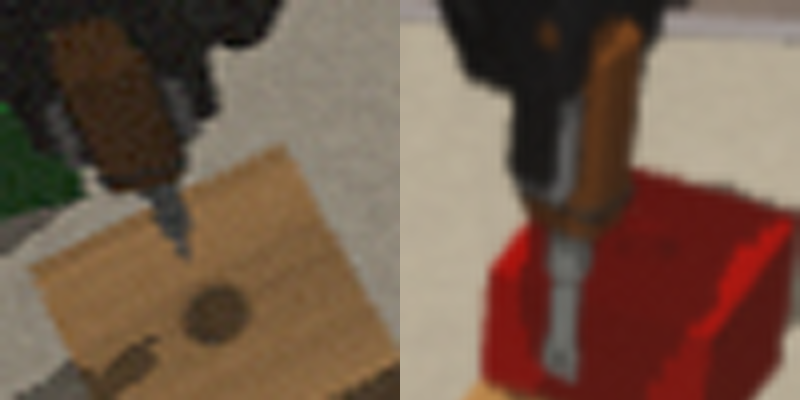

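View pics/m5w.png

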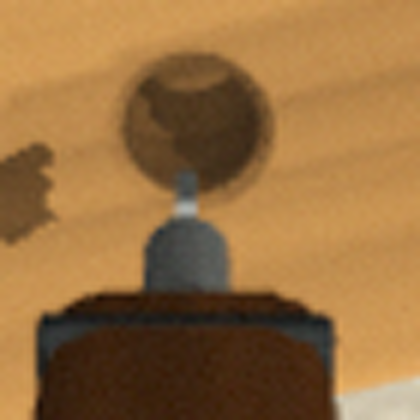

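```bash
python3 - <<'E'
from h import *
a,b,w=load("c5"),load("s5"),load("w5")
L=[(a,178.2,227),(b,284.8,126.6),(w,256.,193.3)]
t=tri(L);print("tip",t,[ (proj(d,t)-[u,v]).round(1) for d,u,v in L], tri(L[:2]))
print("hole scene",onz(a,181.8,234.2,.07),"wrist",onz(w,257.7,185,.07),"tri",tri([(a,181.8,234.2),(w,257.7,185)]))
p=[.4932,-.1999,.2033+.011-.095-.001]
print("expected",p,[proj(d,p).round(1) for d in(a,b,w)])
# ferrule bottom/handle bottom
E
```

```text
tip [ 0.49048439 -0.19942866  0.11259915] [array([-0.2, -1. ]), array([-0.1,  1. ]), array([-1.9,  4.4])] [ 0.49191011 -0.20144779  0.11345513]
hole scene [ 0.49354098 -0.1997627   0.07      ] wrist [ 0.49328537 -0.19761608  0.07      ] tri [ 0.49324975 -0.19865828  0.06861073]
expected [0.4932, -0.1999, 0.11830000000000002] [array([178.2, 225.8]), array([283.9, 125.6]), array([255.3, 203.5])]
```

```bash
python3 - <<'E'
from h import *
a,b,w=load("c5"),load("s5"),load("w5")
L=[(a,178.2,227),(b,284.8,126.6),(w,256.,193.3)]
p=np.array([.4932,-.1999,.1183]); X=np.array([-.868,.497,0])
from scipy.optimize import least_squares
f=lambda q:np.concatenate([(proj(d,p+X*q[0]+[0,0,q[1]])-[u,v]) for d,u,v in L])
r=least_squares(f,[0,0]);print(r.x,r.fun.round(1))
# handle bottom edge corners & predicted for untilted, at handle mid z=.2133-... 
Y=np.array([.497,.868,0])
c=np.array([.4932,-.1999,.2133])
for z in(-.035,.035):
  for sx in(-1,1):
    for sy in(-1,1): print(z,sx,sy,proj(w,c+X*.015*sx+Y*.012*sy+[0,0,z]).round(0))
cv2.imwrite("pics/w5c.png",cv2.resize(w["im"][180:360,200:320],None,fx=3.3,fy=3.3,interpolation=cv2.INTER_CUBIC))
E
```

```text
[ 0.00495426 -0.00725228] [ 0.2 -1.7  0.4  2.  -0.7  0.8]
-0.035 -1 -1 [234. 263.]
-0.035 -1 1 [277. 263.]
-0.035 1 -1 [233. 212.]
-0.035 1 1 [278. 212.]
0.035 -1 -1 [221. 360.]
0.035 -1 1 [290. 361.]
0.035 1 -1 [218. 285.]
0.035 1 1 [293. 285.]
```

View pics/w5c.png

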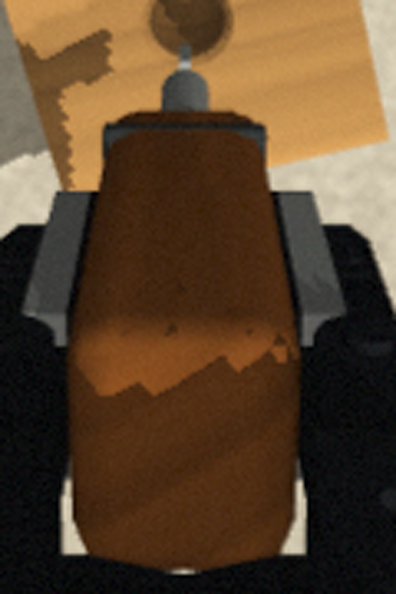

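```bash
python3 - <<'E'
from h import *
a,b,w=load("c5"),load("s5"),load("w5")
L=[(a,178.2,227),(b,284.8,126.6),(w,256.,193.3)]
p=np.array([.4932,-.1999,.1183]); X=np.array([-.868,.497,0])
from scipy.optimize import least_squares
f=lambda q:np.concatenate([(proj(d,p+X*(q[0]+(.0065 if i==2 else 0))+[0,0,q[1]])-[u,v]) for i,(d,u,v) in enumerate(L)])
r=least_squares(f,[0,0]);print(r.x,r.fun.round(1), f([0,0]).round(1))
E
```

```text
[ 0.00011685 -0.00369206] [ 0.2 -0.6 -1.   0.2 -0.7 -0. ] [-0.  -1.2 -0.9 -1.  -0.7  1.6]
```

{"api": "play_rows", "payload": {
  "targets": [
    [[0, 0, 0.08], [6.3, 51, 0], 0],
    [[0, 0, 0.08], [6.3, 51, 0], 0],
    [[0, 0, 0.08], [6.3, 51, 0], 0],
    [[0, 0, 0.08], [6.3, 51, 0], 0],
    [[0, 0, 0.08], [6.3, 51, 0], 0],
    [[0, 0, 0.08], [6.3, 51, 0], 0],
    [[0, 0, 0.08], [6.3, 51, 0], 0],
    [[0, 0, 0.08], [6.3, 50, 0], 0]
  ]
}}

```text
clock: 7.38
tool_pos: [0.5441, 0.2085, 0.2037]
tool_rot: [0.193, -3.135, 0.001]
wrist_force: [-0.1, -0.4, -0.4]
finger_gap: 0.275
```

{"api": "play_rows", "payload": {
  "targets": [
    [[0, 0, 0], [0, 0, -15], 0],
    [[0, 0, 0], [0, 0, -15], 0],
    [[0, 0, 0], [0, 0, 0], 0],
    [[0, 0, 0], [0, 0, 0], 0]
  ]
}}

```text
clock: 7.88
tool_pos: [0.5443, 0.2053, 0.1741]
tool_rot: [0.185, -3.136, 0.001]
wrist_force: [0.1, 0.3, -1.3]
finger_gap: 0.276
```

```bash
python3 - <<'E'
from h import *
from scipy.spatial.transform import Rotation as R
for n in("scene","side","wrist"): snap(n,n+"6")
s=get_state(); M=R.from_rotvec(s["tool_rot"]).as_matrix();print(s["tool_pos"],s["joint_positions"],M.round(3).tolist(),np.degrees(np.arctan2(M[1,1],M[0,1])),s["wrist_force"])
a,b,w=load("scene6"),load("side6"),load("wrist6")
g=lambda d,x,y,s,n=50:cv2.resize(d["im"][y:y+n,x:x+n],None,fx=s,fy=s,interpolation=cv2.INTER_CUBIC)
p=s["tool_pos"]-[0,0,.087]; q=[proj(d,p) for d in(a,b,w)]; print(q)
o=[(int(x)-30,int(y)-30) for x,y in q]; print(o)
cv2.imwrite("pics/m6.png",np.hstack([g(d,x,y,6,65) for d,(x,y) in zip((a,b),o[:2])])); 
cv2.imwrite("pics/m6w.png",g(w,o[2][0],o[2][1]-30,5,110))
E
```

```text
[0.5446614  0.2063256  0.17485037] [-0.44598215  0.49536211  0.00816783  1.98901907 -0.00596167  0.6561944
  1.25570054] [[-0.993, -0.119, 0.001], [-0.119, 0.993, 0.0], [-0.001, 0.0, -1.0]] 96.81709152890983 [ 0.13276124  0.19603839 -0.70191741]
[array([300.83606383, 150.06445723]), array([232.86209977, 251.42430077]), array([256.56788049, 202.56125961])]
[(270, 120), (202, 221), (226, 172)]
```

View pics/m6.png

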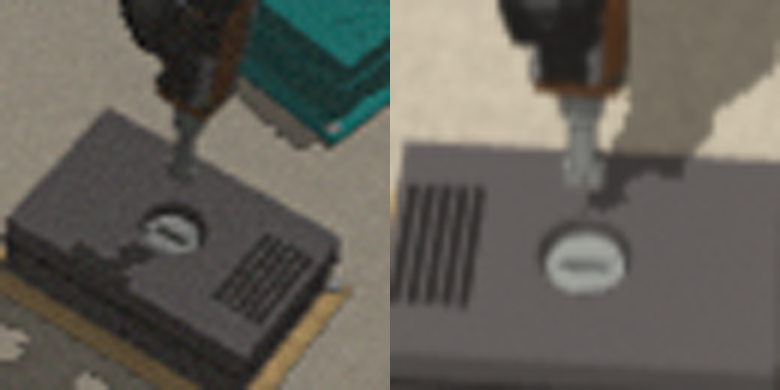

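View pics/m6w.png

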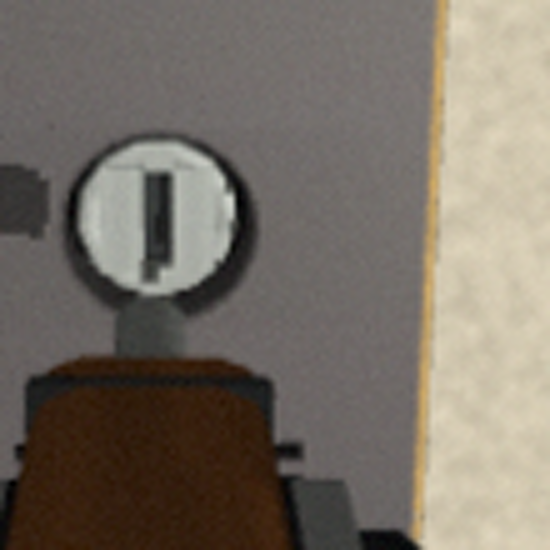

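```bash
python3 - <<'E'
from h import *
from scipy.spatial.transform import Rotation as R
snap("wrist","wrist7"); s=get_state(); M=R.from_rotvec(s["tool_rot"]).as_matrix();print(s["tool_pos"],np.degrees(np.arctan2(M[1,1],M[0,1])),s["qd"].round(3))
w=load("wrist7")
W=w["im"][145:235,220:310]; cv2.imwrite("pics/m7w.png",cv2.resize(W,None,fx=6,fy=6,interpolation=cv2.INTER_CUBIC))
a,b=load("scene6"),load("side6")
f=lambda x,y:(226+(x+.5)/5-.5,142+(y+.5)/5-.5)
w6=load("wrist6")
for z in(.04,.043,.046): print("slot",z,onz(w6,*f(157,218),z))
print("mouth",onz(w6,*f(161,221),.05),onz(w6,*f(161,221),.053))
for z in(.085,.088,.091): print("tipcorner-6.5",z,onz(w6,*f(152,272),z)-M[:,0]*.0065)
# scene/side: slot
A=lambda x,y:(270+(x+.5)/6-.5,120+(y+.5)/6-.5); B=lambda x,y:(202+(x-390+.5)/6-.5,221+(y+.5)/6-.5)
print("slot tri",tri([(a,*A(174,233)),(b,*B(585,265))]),tri([(a,*A(174,233)),(b,*B(585,265)),(w6,*f(157,218))]))
print("tip tri",tri([(a,*A(180,175)),(b,*B(583,185))]))
E
```

```text
[0.54462454 0.20656068 0.17488009] 96.8333792793708 [-0.005  0.    -0.004  0.001  0.001  0.     0.002]
slot 0.04 [0.54431506 0.20682352 0.04      ]
slot 0.043 [0.54352107 0.20671361 0.043     ]
slot 0.046 [0.54272708 0.2066037  0.046     ]
mouth [0.54210546 0.20718533 0.05      ] [0.54130643 0.20706703 0.053     ]
tipcorner-6.5 0.085 [0.54706943 0.20620249 0.08500732]
tipcorner-6.5 0.088 [0.54616607 0.20608919 0.08800732]
tipcorner-6.5 0.091 [0.54526271 0.20597589 0.09100732]
slot tri [0.54187528 0.20817705 0.04330654] [0.54244101 0.2075134  0.04367199]
tip tri [0.54122535 0.20662109 0.08980453]
```

View pics/m7w.png

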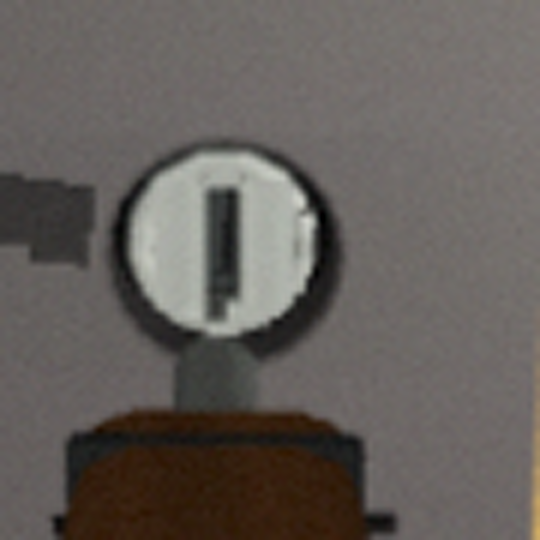

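{"api": "play_rows", "payload": {
  "targets": [
    [[0, 0, 0], [-1.5, 0.4, -12], 0],
    [[0, 0, 0], [0, 0, -12], 0],
    [[0, 0, 0], [0, 0, -10], 0],
    [[0, 0, 0], [0, 0, 0], 0],
    [[0, 0, 0], [0, 0, 0], 0]
  ]
}}

```text
clock: 8.7
tool_pos: [0.5428, 0.2074, 0.1402]
tool_rot: [-0.189, 3.136, -0.0]
wrist_force: [0.3, -0.1, -0.4]
finger_gap: 0.278
```

```bash
python3 - <<'E'
from h import *
for n in("scene","side","wrist"): snap(n,n+"8")
s=get_state(); print(s["tool_pos"],s["wrist_force"])
a,b,w=load("scene8"),load("side8"),load("wrist8")
g=lambda d,x,y,s,n=50:cv2.resize(d["im"][y:y+n,x:x+n],None,fx=s,fy=s,interpolation=cv2.INTER_CUBIC)
cv2.imwrite("pics/m8.png",np.hstack([g(a,280,135,8,40),g(b,215,240,8,40)]));cv2.imwrite("pics/m8w.png",g(w,215,120,6,90))
E
```

```text
[0.54302667 0.20748335 0.14068987] [-0.63380357 -0.21277198 -1.38097426]
```

View pics/m8.png

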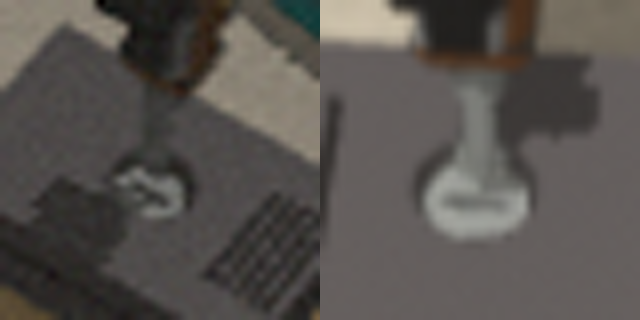

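View pics/m8w.png

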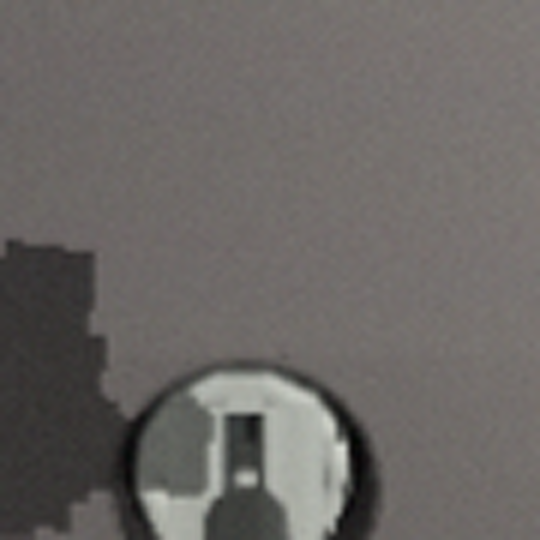

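```bash
python3 - <<'E'
from h import *
w=load("wrist8"); p=np.array([.5430,.2075,0]); X=np.array([-.993,-.119,0])
for z in(.038,.043,.053): print(z,proj(w,p+[0,0,z]).round(1),proj(w,p+X*.0065+[0,0,z]).round(1))
print((proj(w,[.543,.2085,.043])-proj(w,[.543,.2075,.043])),[proj(w,[.543,.2070,.043])])
g=cv2.resize(w["im"][180:215,235:280],None,fx=14,fy=14,interpolation=cv2.INTER_NEAREST);cv2.imwrite("pics/m8z.png",g)
E
```

```text
0.038 [256.2 196.2] [256.2 188.1]
0.043 [256.2 198.1] [256.2 189.9]
0.053 [256.2 202.2] [256.2 193.6]
[1.30695968 0.15099147] [array([255.52427628, 198.0254282 ])]
```

View pics/m8z.png

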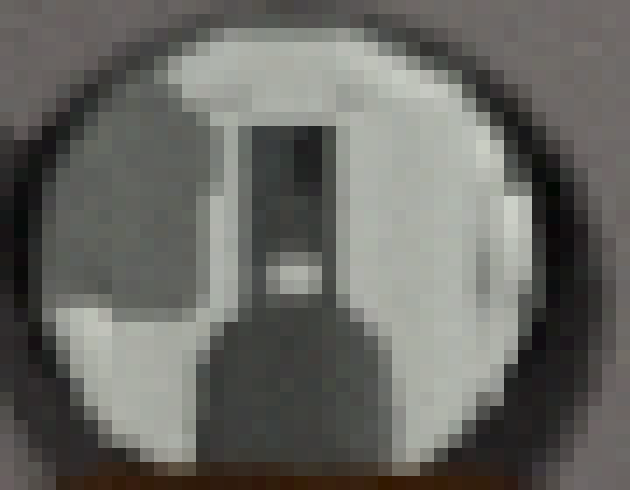

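{"api": "play_rows", "payload": {
  "targets": [
    [[0, 0, 0], [0.5, 0, -2], 0],
    [[0, 0, 0], [0, 0, -2], 0],
    [[0, 0, 0], [0, 0, -2], 0],
    [[0, 0, 0], [0, 0, -1], 0],
    [[0, 0, 0], [0, 0, 0], 0],
    [[0, 0, 0], [0, 0, 0], 0]
  ]
}}

```text
clock: 9.6
tool_pos: [0.5432, 0.2073, 0.1333]
tool_rot: [-0.189, 3.136, 0.0]
wrist_force: [0.0, -0.1, -0.5]
finger_gap: 0.273
```

{"api": "play_rows", "payload": {
  "targets": [
    [[0, 0, 0], [0, 0, -1], 0],
    [[0, 0, 0], [0, 0, -1], 0],
    [[0, 0, 0], [0, 0, 0], 0]
  ]
}}

```text
clock: 9.98
tool_pos: [0.5431, 0.2073, 0.1312]
tool_rot: [0.189, -3.136, 0.0]
wrist_force: [-0.8, -0.3, -0.1]
finger_gap: 0.275
```

{"api": "play_rows", "payload": {
  "targets": [
    [[0, 0, 0], [0, 0, -1], 0],
    [[0, 0, 0], [0, 0, -1], 0],
    [[0, 0, 0], [0, 0, 0], 0]
  ]
}}

```text
clock: 10.35
tool_pos: [0.5431, 0.2073, 0.1292]
tool_rot: [0.189, -3.136, 0.0]
wrist_force: [0.9, -0.6, -0.8]
finger_gap: 0.269
```

{"api": "play_rows", "payload": {
  "targets": [
    [[0, 0, 0], [0, 0, -1], 0],
    [[0, 0, 0], [0, 0, -1], 0],
    [[0, 0, 0], [0, 0, 0], 0]
  ]
}}

```text
clock: 10.72
tool_pos: [0.5431, 0.2073, 0.1272]
tool_rot: [0.189, -3.136, 0.0]
wrist_force: [-0.1, -0.6, -0.9]
finger_gap: 0.273
```

{"api": "play_rows", "payload": {
  "targets": [
    [[0, 0, 0], [0, 0, -1], 0],
    [[0, 0, 0], [0, 0, -1], 0],
    [[0, 0, 0], [0, 0, 0], 0]
  ]
}}

```text
clock: 11.1
tool_pos: [0.5431, 0.2073, 0.1252]
tool_rot: [0.189, -3.136, 0.0]
wrist_force: [-0.1, 1.3, -0.5]
finger_gap: 0.275
```

{"api": "play_rows", "payload": {
  "targets": [
    [[0, 0, 0], [0, 0, -1], 0],
    [[0, 0, 0], [0, 0, 0], 0]
  ]
}}

```text
clock: 11.35
tool_pos: [0.5431, 0.2073, 0.1242]
tool_rot: [0.189, -3.136, 0.0]
wrist_force: [0.8, -0.0, -0.6]
finger_gap: 0.27
```

{"api": "play_rows", "payload": {
  "targets": [
    [[0, 0, 0], [0, 0, -1], 0],
    [[0, 0, 0], [0, 0, 0], 0]
  ]
}}

```text
clock: 11.6
tool_pos: [0.5433, 0.2074, 0.1237]
tool_rot: [-0.189, 3.136, 0.0]
wrist_force: [-0.6, -0.3, 2.7]
finger_gap: 0.274
```

{"api": "play_rows", "payload": {
  "targets": [
    [[0, 0, 0], [0, 0, -1], 0],
    [[0, 0, 0], [0, 0, 0], 0]
  ]
}}

```text
clock: 11.85
tool_pos: [0.5433, 0.2074, 0.1226]
tool_rot: [-0.189, 3.136, 0.0]
wrist_force: [-1.6, -0.0, 3.9]
finger_gap: 0.274
```

```bash
python3 - <<'E'
from h import *
snap("wrist","w9");snap("side","s9"); print(get_state()["wrist_force"])
w=load("w9");b=load("s9")
g=np.hstack([cv2.resize(w["im"][165:205,230:285],None,fx=8,fy=8,interpolation=cv2.INTER_NEAREST),cv2.resize(b["im"][245:285,213:258],None,fx=8,fy=8,interpolation=cv2.INTER_NEAREST)]);cv2.imwrite("pics/m9.png",g)
E
```

```text
[-0.42727589 -0.35667566  3.25401257]
```

View pics/m9.png

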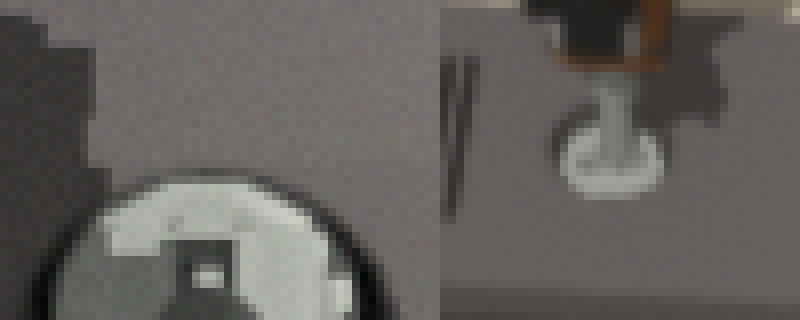

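{"api": "play_rows", "payload": {
  "targets": [
    [[0, 0, 0], [0, 0, -1], 0],
    [[0, 0, 0], [0, 0, 0], 0],
    [[0, 0, 0], [0, 0, 0], 0]
  ]
}}

```text
clock: 12.32
tool_pos: [0.5434, 0.2074, 0.1214]
tool_rot: [-0.189, 3.136, 0.0]
wrist_force: [-0.9, -0.8, 5.3]
finger_gap: 0.27
```

{"api": "play_rows", "payload": {
  "targets": [
    [[0, 0, 0], [0, 0, -1], 0],
    [[0, 0, 0], [0, 0, 0], 0],
    [[0, 0, 0], [0, 0, 0], 0]
  ]
}}

```text
clock: 12.7
tool_pos: [0.5434, 0.2074, 0.1205]
tool_rot: [-0.189, 3.136, 0.0]
wrist_force: [0.1, -0.7, 6.7]
finger_gap: 0.278
```

{"api": "play_rows", "payload": {
  "targets": [
    [[0, 0, 0], [0, 0, -1], 0],
    [[0, 0, 0], [0, 0, 0], 0],
    [[0, 0, 0], [0, 0, 0], 0]
  ]
}}

```text
clock: 13.08
tool_pos: [0.5434, 0.2074, 0.1197]
tool_rot: [-0.189, 3.136, 0.0]
wrist_force: [-0.8, -0.1, 7.4]
finger_gap: 0.276
```

{"api": "play_rows", "payload": {
  "targets": [
    [[0, 0, 0], [0, 0, -1], 0],
    [[0, 0, 0], [0, 0, 0], 0],
    [[0, 0, 0], [0, 0, 0], 0]
  ]
}}

```text
clock: 13.45
tool_pos: [0.5434, 0.2074, 0.1188]
tool_rot: [-0.189, 3.136, 0.0]
wrist_force: [-1.3, -1.0, 7.9]
finger_gap: 0.271
```

{"api": "play_rows", "payload": {
  "targets": [
    [[0, 0, 0], [0, 0, -1], 0],
    [[0, 0, 0], [0, 0, 0], 0],
    [[0, 0, 0], [0, 0, 0], 0]
  ]
}}

```text
clock: 13.82
tool_pos: [0.5435, 0.2074, 0.1179]
tool_rot: [-0.189, 3.135, 0.0]
wrist_force: [-1.3, -1.2, 8.0]
finger_gap: 0.27
```

{"api": "play_rows", "payload": {
  "targets": [
    [[0, 0, 0], [0, 0, -1], 0],
    [[0, 0, 0], [0, 0, 0], 0],
    [[0, 0, 0], [0, 0, 0], 0]
  ]
}}

```text
clock: 14.2
tool_pos: [0.5435, 0.2074, 0.1171]
tool_rot: [-0.188, 3.135, 0.0]
wrist_force: [-1.6, -0.6, 10.0]
finger_gap: 0.277
```

```bash
python3 - <<'E'
from h import *
snap("side","s10"); 
for i in range(4): read_camera("wrist"); s=get_state(); print(s["wrist_force"],s["tool_pos"])
b=load("s10")
cv2.imwrite("pics/m10.png",cv2.resize(b["im"][230:290,200:270],None,fx=8,fy=8,interpolation=cv2.INTER_CUBIC))
E
```

```text
[-1.99748554 -0.21247553  9.0482167 ] [0.54345172 0.20745772 0.11709587]
[-1.73791806 -0.64569481 10.01935351] [0.54346399 0.20743914 0.11709424]
[-2.12235004 -0.93479074  9.45702356] [0.54347561 0.20745588 0.11708761]
[-2.27113534 -1.80667186  9.9614801 ] [0.54344351 0.20740382 0.11707498]
```

View pics/m10.png

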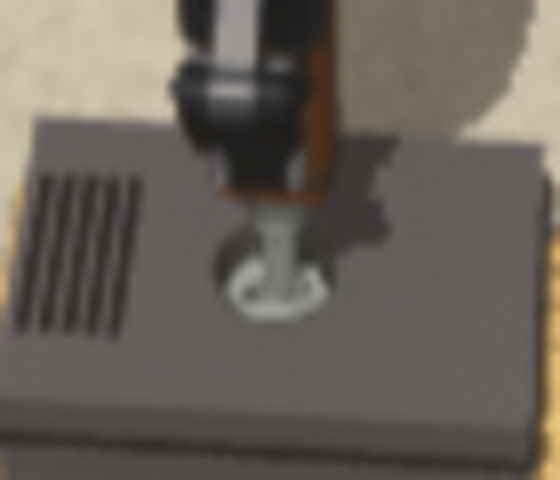

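{"api": "play_rows", "payload": {
  "targets": [
    [[0, 0, -0.1], [0, 0, 0], 0],
    [[0, 0, -0.1], [0, 0, 0], 0],
    [[0, 0, -0.1], [0, 0, 0], 0],
    [[0, 0, -0.1], [0, 0, 0], 0],
    [[0, 0, 0], [0, 0, 0], 0]
  ]
}}

```text
clock: 15.08
tool_pos: [0.5439, 0.2068, 0.1171]
tool_rot: [0.439, 3.109, -0.001]
wrist_force: [-1.0, -1.0, 9.7]
finger_gap: 0.27
```

```bash
cat > st.py <<'E'
from h import *
from scipy.spatial.transform import Rotation as R
F=[];T=[]
for i in range(4): read_camera("wrist"); s=get_state(); F.append(s["wrist_force"]);T.append(s["ft_torque"])
M=R.from_rotvec(s["tool_rot"]).as_matrix()
print(s["clock"],s["tool_pos"].round(4),"F",np.mean(F,0).round(2),"T",np.mean(T,0).round(3),"yaw",np.degrees(np.arctan2(M[1,1],M[0,1])).round(2),"tilt",np.degrees(np.arccos(-M[2,2])).round(2),"q",s["joint_positions"].round(2))
E
python3 st.py
```

```text
15.275 [0.5439 0.2067 0.1171] F [-1.07 -1.69  9.54] T [-0.49   0.337  0.072] yaw 73.97 tilt 0.08 q [-0.53  0.58  0.12  2.03 -0.12  0.54  0.97]
```

{"api": "play_rows", "payload": {
  "targets": [
    [[0, 0, -0.1], [0, 0, 0], 0],
    [[0, 0, -0.1], [0, 0, 0], 0],
    [[0, 0, -0.1], [0, 0, 0], 0],
    [[0, 0, -0.1], [0, 0, 0], 0],
    [[0, 0, 0], [0, 0, 0], 0]
  ]
}}

```text
clock: 15.9
tool_pos: [0.5436, 0.2064, 0.1171]
tool_rot: [1.048, 2.961, -0.001]
wrist_force: [-0.8, -2.0, 9.9]
finger_gap: 0.275
```

```bash
python3 st.py
```

```text
16.1 [0.5436 0.2064 0.1171] F [-1.37 -2.09 10.22] T [-0.612  0.458  0.05 ] yaw 51.05 tilt 0.06 q [-0.6   0.59  0.23  2.03 -0.24  0.54  0.69]
```

{"api": "play_rows", "payload": {
  "targets": [
    [[0, 0, -0.1], [0, 0, 0], 0],
    [[0, 0, -0.1], [0, 0, 0], 0],
    [[0, 0, -0.1], [0, 0, 0], 0],
    [[0, 0, -0.1], [0, 0, 0], 0],
    [[0, 0, 0], [0, 0, 0], 0]
  ]
}}

```text
clock: 16.73
tool_pos: [0.5431, 0.2062, 0.1171]
tool_rot: [1.616, 2.694, -0.002]
wrist_force: [-1.6, -1.6, 10.3]
finger_gap: 0.274
```

```bash
python3 st.py; python3 - <<'E'
from h import *
snap("side","s11");snap("scene","c11");snap("wrist","w11")
a,b,w=[load(x)["im"] for x in("c11","s11","w11")]
cv2.imwrite("pics/m11.png",np.hstack([cv2.resize(b[245:285,213:258],None,fx=8,fy=8,interpolation=cv2.INTER_CUBIC),cv2.resize(w[165:205,230:285],None,fx=8,fy=8,interpolation=cv2.INTER_CUBIC)]))
E
```

```text
16.925 [0.5431 0.2062 0.1171] F [-2.29 -2.09 11.16] T [-0.621  0.678  0.055] yaw 28.13 tilt 0.07 q [-0.68  0.61  0.34  2.04 -0.36  0.56  0.4 ]
```

View pics/m11.png

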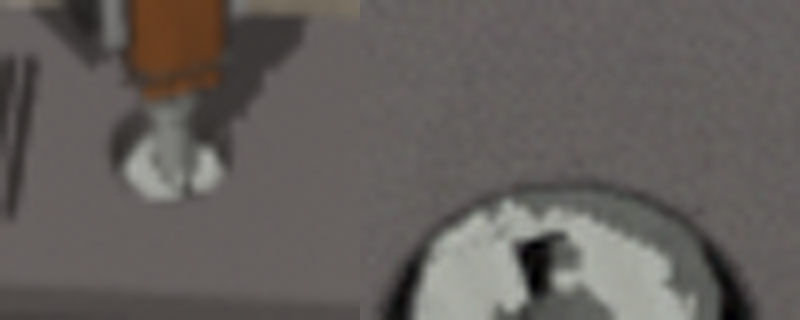

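{"api": "play_rows", "payload": {
  "targets": [
    [[0, 0, -0.05], [0, 0, 0.3], 0],
    [[0, 0, -0.05], [0, 0, 0.3], 0],
    [[0, 0, -0.05], [0, 0, 0], 0],
    [[0, 0, 0], [0, 0, 0], 0]
  ]
}}

```text
clock: 17.58
tool_pos: [0.5429, 0.2062, 0.1174]
tool_rot: [1.813, 2.566, -0.002]
wrist_force: [-1.8, -3.2, 9.1]
finger_gap: 0.272
```

```bash
python3 st.py; python3 - <<'E'
from h import *
snap("side","s12");snap("wrist","w12")
b,w=[load(x)["im"] for x in("s12","w12")]
cv2.imwrite("pics/m12.png",np.hstack([cv2.resize(b[245:285,213:258],None,fx=8,fy=8,interpolation=cv2.INTER_CUBIC),cv2.resize(w[165:205,230:285],None,fx=8,fy=8,interpolation=cv2.INTER_CUBIC)]))
E
```

```text
17.775 [0.5429 0.2062 0.1174] F [-2.42 -2.12  9.32] T [-0.592  0.623  0.06 ] yaw 19.54 tilt 0.09 q [-0.71  0.61  0.38  2.04 -0.41  0.57  0.3 ]
```

View pics/m12.png

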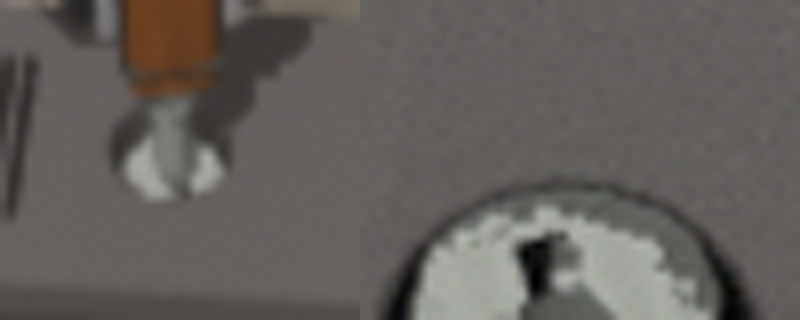

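{"api": "play_rows", "payload": {
  "targets": [
    [[0, 0, -0.04], [0, 0, 0], 0],
    [[0, 0, 0], [0, 0, 0], 0],
    [[0, 0, 0], [0, 0, 2], 0],
    [[0, 0, 0], [0, 0, 2], 0],
    [[0, 0, 0], [0, 0, 2], 0],
    [[0, 0, 0], [0, 0, 0], 0]
  ]
}}

```text
clock: 18.62
tool_pos: [0.5428, 0.2063, 0.1227]
tool_rot: [1.863, 2.529, -0.002]
wrist_force: [-1.3, -3.1, 3.8]
finger_gap: 0.273
```

{"api": "play_rows", "payload": {
  "targets": [
    [[0, 0, 0], [0, 0, 3], 0],
    [[0, 0, 0], [0, 0, 5], 0],
    [[0, 0, 0], [0, 0, 12], 0],
    [[0, 0, 0], [0, 0, 18], 0],
    [[0, 0, 0], [0, 0, 15], 0],
    [[0, 0, 0], [0, 0, 0], 0],
    [[0, 0, 0], [0, 0, 0], 0]
  ]
}}

```text
clock: 19.5
tool_pos: [0.543, 0.2075, 0.176]
tool_rot: [-1.863, -2.529, -0.0]
wrist_force: [0.7, -0.2, -0.9]
finger_gap: 0.271
```

```bash
python3 st.py; python3 - <<'E'
from h import *
for n in("scene","side","wrist"): snap(n,n+"13")
a,b,w=[load(x+"13")["im"] for x in("scene","side","wrist")]
cv2.imwrite("pics/m13.png",np.hstack([cv2.resize(a[125:185,265:335],None,fx=5.5,fy=5.5,interpolation=cv2.INTER_CUBIC),cv2.resize(b[235:295,200:270],None,fx=5.5,fy=5.5,interpolation=cv2.INTER_CUBIC)]))
cv2.imwrite("pics/m13w.png",cv2.resize(w[120:260,190:330],None,fx=4,fy=4,interpolation=cv2.INTER_CUBIC))
E
```

```text
19.7 [0.5427 0.2072 0.1753] F [-0.16  0.04 -0.76] T [-0.021 -0.006 -0.006] yaw 17.25 tilt 0.07 q [-0.77  0.53  0.45  2.   -0.36  0.68  0.22]
```

View pics/m13.png

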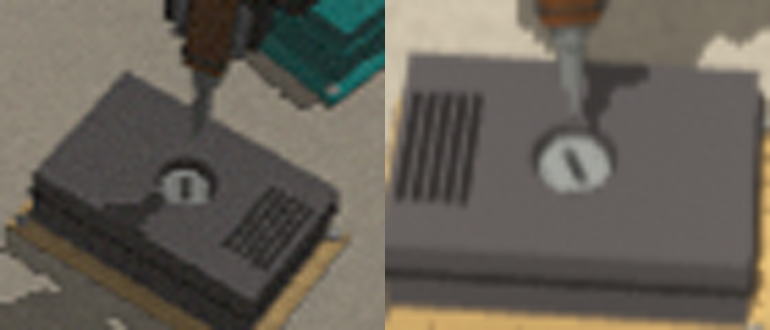

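View pics/m13w.png

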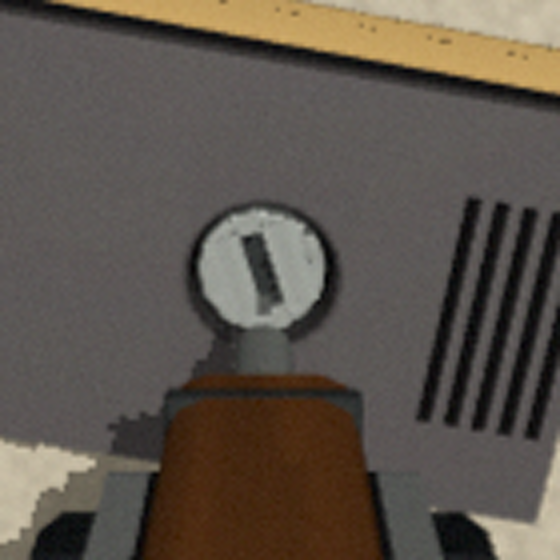

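```bash
python3 - <<'E'
from h import *
w=load("wrist13"); f=lambda x,y:(190+(x+.5)/4-.5,120+(y+.5)/4-.5)
for z in(.038,.043):
  for P,Q in(((253,234),(267,305)),((245,238),(262,310)),((262,234),(284,302))):
    p,q=onz(w,*f(*P),z),onz(w,*f(*Q),z); e=p-q; an=np.degrees(np.arctan2(e[1],e[0])); print(z,an,np.linalg.norm(e),"turn",np.radians((6.9-an)%180))
b=load("side13"); g=lambda x,y:(200+(x-385+.5)/5.5-.5,235+(y+.5)/5.5-.5)
p,q=onz(b,*g(568,150),.043),onz(b,*g(583,180),.043);e=p-q;print(np.radians((6.9-np.degrees(np.arctan2(e[1],e[0])))%180),np.linalg.norm(e))
im=w["im"]; 
a=load("scene13");
A=lambda x,y:(265+(x+.5)/5.5-.5,125+(y+.5)/5.5-.5);Z=(p+q)/2
print("catch tri",tri([(a,*A(186,187)),(b,*g(575,165)),(w,*f(263,271))]))
E
```

```text
0.038 117.99164884619664 0.01647515689807541 turn 1.2026776097543022
0.038 119.96220438472211 0.016862106226590276 turn 1.1682849275136227
0.038 124.71696006317464 0.016240144894751774 turn 1.0852987857967293
0.043 117.99164884619658 0.016173348359096264 turn 1.2026776097543033
0.043 119.96220438472214 0.01655320915957949 turn 1.1682849275136222
0.043 124.7169600631742 0.015942641542655143 turn 1.085298785796737
1.0842002081689175 0.015112882767731381
catch tri [0.54260279 0.20709176 0.04345986]
```

{"api": "play_rows", "payload": {
  "targets": [
    [[0, 0, 0], [-6.1, -50.8, 15], 0],
    [[0, 0, 0], [-6.1, -50.8, 15], 0],
    [[0, 0, 0], [-6.1, -50.8, 5], 0],
    [[0, 0, 0], [-6.1, -50.8, 0], 0],
    [[0, 0, 0], [-6.1, -50.8, 0], 0],
    [[0, 0, 0], [-6.1, -50.8, 0], 0],
    [[0, 0, 0], [-6.1, -50.8, 0], 0],
    [[0, 0, 0], [-6.1, -50.8, 0], 0]
  ]
}}

```text
clock: 20.85
tool_pos: [0.4941, -0.2007, 0.2109]
tool_rot: [1.863, 2.529, 0.0]
wrist_force: [1.7, 0.8, -1.6]
finger_gap: 0.273
```

{"api": "play_rows", "payload": {
  "targets": [
    [[0, 0, 0], [0, 0, 0], 0],
    [[0, 0, 0], [0, 0, 0], 0],
    [[0, 0, 0], [0, 0, 0], 0],
    [[0, 0, 0], [0, 0, 0], 0]
  ]
}}

```text
clock: 21.35
tool_pos: [0.4947, -0.1975, 0.2108]
tool_rot: [-1.86, -2.531, -0.001]
wrist_force: [-0.0, 0.9, -1.3]
finger_gap: 0.277
```

```bash
python3 st.py; python3 - <<'E'
from h import *
for n in("scene","side","wrist"): snap(n,n+"14")
a,b,w=[load(x+"14")["im"] for x in("scene","side","wrist")]
cv2.imwrite("pics/m14.png",np.hstack([cv2.resize(a[195:245,155:205],None,fx=7,fy=7,interpolation=cv2.INTER_CUBIC),cv2.resize(b[95:145,260:310],None,fx=7,fy=7,interpolation=cv2.INTER_CUBIC)]))
cv2.imwrite("pics/m14w.png",cv2.resize(w[150:240,215:305],None,fx=6,fy=6,interpolation=cv2.INTER_CUBIC))
E
```

```text
21.55 [ 0.4945 -0.1985  0.2109] F [-0.24 -0.02 -1.12] T [-0.027  0.007  0.013] yaw 17.31 tilt 0.01 q [-0.07  0.43  0.49  2.08 -0.31  0.7   0.92]
```

View pics/m14.png

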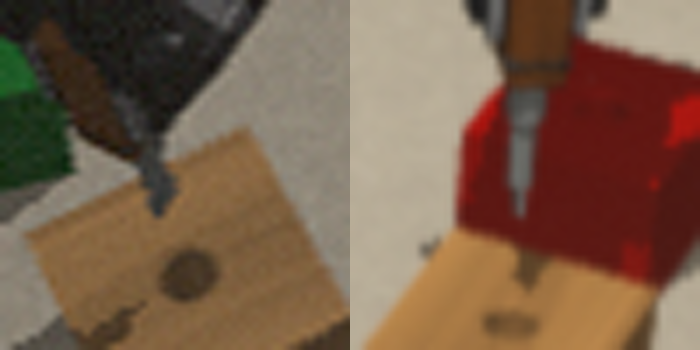

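View pics/m14w.png

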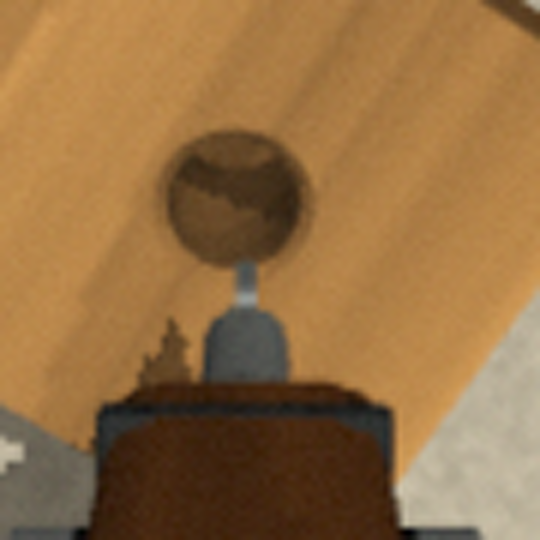

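```bash
python3 - <<'E'
from h import *
from scipy.spatial.transform import Rotation as R
a,b,w=[load(x+"14") for x in("scene","side","wrist")]
f=lambda x,y:(215+(x+.5)/6-.5,150+(y+.5)/6-.5)
A=lambda x,y:(155+(x+.5)/7-.5,195+(y+.5)/7-.5);B=lambda x,y:(260+(x-350+.5)/7-.5,95+(y+.5)/7-.5)
print("hole",onz(w,*f(235,200),.07),onz(a,*A(189,276),.07),onz(b,*B(510,325),.07))
M=R.from_rotvec(get_state()["tool_rot"]).as_matrix()
for z in (.119,.122,.125): print("tip wrist",z,onz(w,*f(246,262),z)-M[:,0]*.0065)
print("tip tri",tri([(a,*A(159,213)),(b,*B(520,215))]),get_state()["tool_pos"])
E
```

```text
hole [ 0.49364965 -0.19822811  0.07      ] [ 0.49269535 -0.19980721  0.07      ] [ 0.4932045  -0.19507194  0.07      ]
tip wrist 0.119 [ 0.49563842 -0.19936978  0.11900018]
tip wrist 0.122 [ 0.49537285 -0.19853031  0.12200018]
tip wrist 0.125 [ 0.49510729 -0.19769083  0.12500018]
tip tri [ 0.49229239 -0.20003853  0.12002927] [ 0.49440318 -0.1989095   0.21092456]
```

{"api": "play_rows", "payload": {
  "targets": [
    [[0, 0, 0], [-1.2, 0, -15], 0],
    [[0, 0, 0], [0, 0, -15], 0],
    [[0, 0, 0], [0, 0, -10], 0],
    [[0, 0, 0], [0, 0, 0], 0],
    [[0, 0, 0], [0, 0, -8], 0],
    [[0, 0, 0], [0, 0, -8], 0],
    [[0, 0, 0], [0, 0, -8], 0],
    [[0, 0, 0], [0, 0, 0], 0]
  ]
}}

```text
clock: 22.7
tool_pos: [0.4927, -0.1988, 0.1462]
tool_rot: [-1.862, -2.528, 0.001]
wrist_force: [0.3, 0.0, -0.0]
finger_gap: 0.272
```

```bash
python3 st.py; python3 - <<'E'
from h import *
snap("scene","c15");snap("wrist","w15")
a,w=[load(x)["im"] for x in("c15","w15")]
cv2.imwrite("pics/m15.png",np.hstack([cv2.resize(a[195:245,155:205],None,fx=7,fy=7,interpolation=cv2.INTER_CUBIC),cv2.resize(w[130:220,215:305],(350,350),interpolation=cv2.INTER_CUBIC)]))
E
```

```text
22.9 [ 0.4934 -0.1992  0.1471] F [ 0.02 -0.01 -1.23] T [-0.02  -0.001  0.027] yaw 17.25 tilt 0.03 q [-0.01  0.52  0.42  2.13 -0.39  0.56  0.99]
```

View pics/m15.png

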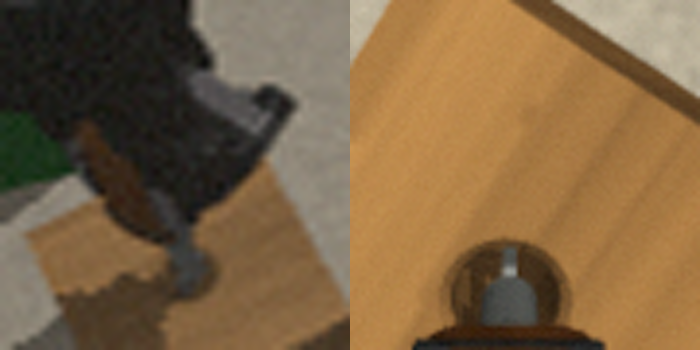

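{"api": "play_rows", "payload": {
  "targets": [
    [[0, 0, 0], [0, 0, -10], 0],
    [[0, 0, 0], [0, 0, -10], 0],
    [[0, 0, 0], [0, 0, -8], 0],
    [[0, 0, 0], [0, 0, 0], 0]
  ]
}}

```text
clock: 23.5
tool_pos: [0.4925, -0.1988, 0.1179]
tool_rot: [-1.862, -2.528, 0.001]
wrist_force: [0.6, 0.1, -1.4]
finger_gap: 0.275
```

{"api": "play_rows", "payload": {
  "targets": [
    [[0, 0, 0], [0, 0, -4], 0],
    [[0, 0, 0], [0, 0, -4], 0],
    [[0, 0, 0], [0, 0, 0], 0]
  ]
}}

```text
clock: 23.88
tool_pos: [0.493, -0.199, 0.1107]
tool_rot: [-1.863, -2.529, 0.0]
wrist_force: [0.4, 0.9, -1.5]
finger_gap: 0.27
```

{"api": "play_rows", "payload": {
  "targets": [
    [[0, 0, 0], [0, 0, -4], 0],
    [[0, 0, 0], [0, 0, -4], 0],
    [[0, 0, 0], [0, 0, 0], 0]
  ]
}}

```text
clock: 24.25
tool_pos: [0.4929, -0.1989, 0.1025]
tool_rot: [-1.863, -2.529, 0.0]
wrist_force: [-0.4, -0.3, -0.3]
finger_gap: 0.273
```

```bash
python3 st.py
```

```text
24.45 [ 0.4932 -0.1991  0.103 ] F [ 0.06  0.   -0.87] T [ 0.012 -0.01  -0.017] yaw 17.25 tilt 0.01 q [ 0.04  0.59  0.36  2.15 -0.44  0.47  1.04]
```

{"api": "play_rows", "payload": {
  "targets": [
    [[0, 0, 0], [0, 0, -2], 0],
    [[0, 0, 0], [0, 0, -2], 0],
    [[0, 0, 0], [0, 0, 0], 0]
  ]
}}

```text
clock: 24.82
tool_pos: [0.493, -0.199, 0.0987]
tool_rot: [-1.863, -2.529, 0.0]
wrist_force: [-1.0, 0.2, -2.1]
finger_gap: 0.271
```

{"api": "play_rows", "payload": {
  "targets": [
    [[0, 0, 0], [0, 0, -1.5], 0],
    [[0, 0, 0], [0, 0, -1.5], 0],
    [[0, 0, 0], [0, 0, 0], 0]
  ]
}}

```text
clock: 25.2
tool_pos: [0.4931, -0.199, 0.0958]
tool_rot: [-1.863, -2.529, 0.0]
wrist_force: [-0.2, -1.6, -0.5]
finger_gap: 0.272
```

{"api": "play_rows", "payload": {
  "targets": [
    [[0, 0, 0], [0, 0, -1], 0],
    [[0, 0, 0], [0, 0, 0], 0]
  ]
}}

```text
clock: 25.45
tool_pos: [0.4933, -0.1991, 0.0952]
tool_rot: [1.863, 2.529, 0.001]
wrist_force: [-0.5, 0.4, 2.9]
finger_gap: 0.273
```

{"api": "play_rows", "payload": {
  "targets": [
    [[0, 0, 0], [0, 0, -0.5], 0],
    [[0, 0, 0], [0, 0, 0], 0.4],
    [[0, 0, 0], [0, 0, 0], 0.6],
    [[0, 0, 0], [0, 0, 0], 0.8],
    [[0, 0, 0], [0, 0, 0], 1],
    [[0, 0, 0], [0, 0, 0], 1],
    [[0, 0, 0], [0, 0, 0], 1]
  ]
}}

```text
clock: 26.32
tool_pos: [0.4932, -0.1991, 0.0944]
tool_rot: [1.863, 2.529, -0.0]
wrist_force: [0.0, 0.8, 0.0]
finger_gap: 1.002
```

{"api": "play_rows", "payload": {
  "targets": [
    [[0, 0, 0], [0, 0, 15], 1],
    [[0, 0, 0], [0, 0, 30], 1],
    [[0, 0, 0], [0, 0, 40], 1],
    [[0, 0, 0], [0, 0, 40], 1],
    [[0, 0, 0], [0, 30, 40], 1],
    [[0, 0, 0], [0, 30, 10], 1],
    [[0, 0, 0], [0, 0, 0], 1],
    [[0, 0, 0], [0, 0, 0], 1]
  ]
}}

```text
clock: 27.32
tool_pos: [0.4928, -0.1396, 0.2697]
tool_rot: [1.863, 2.529, -0.0]
wrist_force: [0.2, 0.5, -0.4]
finger_gap: 1.002
```

```bash
python3 st.py; python3 - <<'E'
from h import *
for n in("scene","side","wrist"): snap(n,n+"16")
a,b,w=[load(x+"16")["im"] for x in("scene","side","wrist")]
cv2.imwrite("pics/m16.png",np.hstack([cv2.resize(a[205:255,150:216],(396,300),interpolation=cv2.INTER_CUBIC),cv2.resize(b[108:158,250:316],(396,300),interpolation=cv2.INTER_CUBIC)]))
E
```

```text
27.525 [ 0.4927 -0.1402  0.269 ] F [-0.45 -0.27  0.17] T [-0.011  0.038 -0.004] yaw 17.13 tilt 0.06 q [-0.25  0.32  0.56  2.07 -0.23  0.81  0.74]
```

View pics/m16.png

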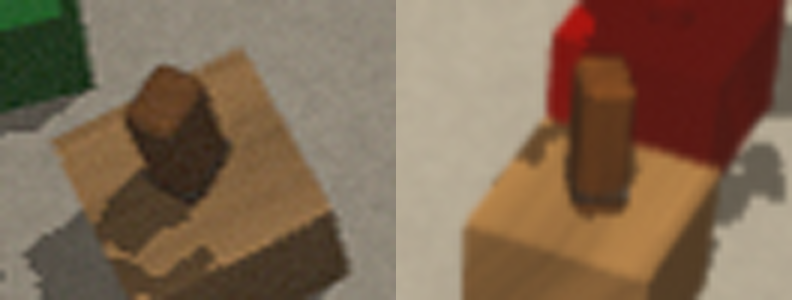

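View pics/wrist16.png

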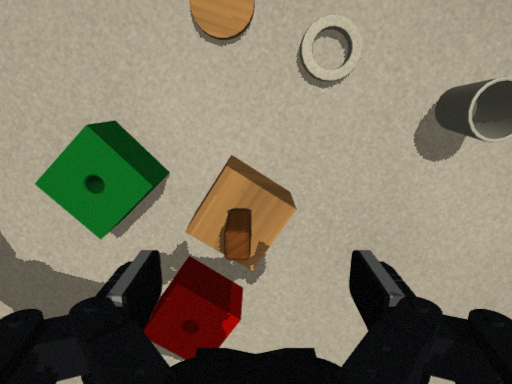

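View pics/side16.png

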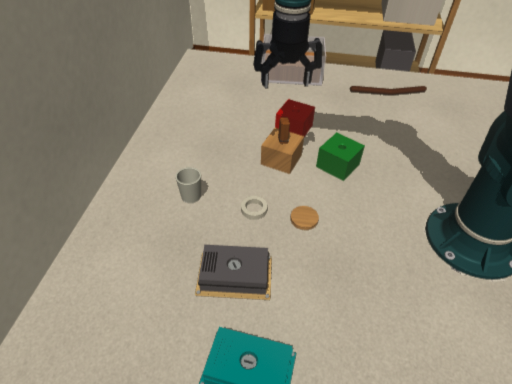

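```bash
python3 - <<'E'
from h import *
a,b=load("scene16"),load("side16")
print("htop",tri([(a,177.3,220.2),(b,284.5,120)]))
d=cv2.absdiff(load("side0")["im"],b["im"]).max(2); print([int((d[y-15:y+15,x-18:x+18]>40).sum()) for x,y in((189,185),(254,207),(304,217))])
print(finish_job())
E
```

```text
htop [ 0.4920414  -0.19575783  0.13980749]
[0, 0, 0]
the job is handed in; nothing more can be done
None
```

I turned the grey case's catch to its locked place with the screwdriver, stood the screwdriver back in its wooden block, and handed the job in at about 27.6 s. `finish_job` gives no verdict.

**Catch:**
- I pushed the catch in about 5 mm and turned the tool about 1.39 rad clockwise. The push read 9–11 N at the wrist throughout.
- Afterwards the slot stood at about 1.08–1.20 rad in the pictures.
- The catch's face was back at about 43.5 mm height, where it started, so it has sprung up and is locked.

**Screwdriver:**
- It touched down at the same tool height it had before I lifted it.
- The top of its handle measures 139.8 mm, against 140 mm when fully home. It looks upright in the pictures.
- The top also measures within 1 mm sideways of the same two-camera reading taken before I moved it.

**Surroundings:** The cup, tape roll and wood slice show no change between the first and last side pictures. The gripper is open and clear of everything.

**Checks that disagreed:**
- Different views placed the hole and slot 1–2 mm apart along one axis; two side-camera readings were further off, by about 3–4 mm. I used the wrist view for the final alignment.
- After lift-out, the pictures put the blade tip about 4 mm lower than the arm's position implied. The slot contact and the height at which it seated in the block did not bear that out.

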